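# Unlock the grill's sprung stop knob and open its ash drawer

## Task

The ash drawer of the small charcoal grill is locked by the sprung red knob on the grill's front deck. Pull the knob straight up all the way to its stop, turn it clockwise (seen from above) until it clicks over and stays up by itself, and let go of it; then pull the ash drawer out fully, to its stop, and let go. Leave the bowl, the pepper mill and the tongs where they are.

Things in the scene. Friction and masses are not known exactly. Their poses are not given: they have to be found in the camera images.
- grill: Stainless charcoal grill, fixed, 280 mm deep (x -120 to 160), 380 wide (y +-190). Origin on the ledge, 120 mm behind its front's middle; x points from front to back (the drawer opens to -x), y left, z up. Front deck (x -120 to 0) 70 mm high, firebox behind it 109 mm high. Knob axis at x -80, y -110, on a collar 42 mm across, 12 high. Deck dots: white = knob locked, green = parked direction.
- knob_grip (a point): On the red knob's axis, 12 mm below its top: a TCP point for a grasp from above (fingertips 19 mm lower stay 3 mm clear of the flange). Knob: upright bar 36 mm long (this frame's x), 14 thick (y), 34 high, on a flange 36 mm across. At home this point is 111 mm above the ledge and the bar lies along the grill's x axis. It rises and turns with the knob.
- stem (a joint): Height (m) the knob is pulled: 0 home (drawer locked), 0.022 at its upper stop. A spring pulls it down, 6 N at home, 10.4 N at the stop, plus 40 N per m/s of drag. It turns only when raised over 0.0175; let go when turned, it sinks to about 0.0165 and stays there, parked.
- knob (a joint): Turn (rad) of the knob, clockwise seen from above: 0 home, 1.2 (69 degrees) parked, against an end stop. A two-way detent (about 0.12 N m) pushes it back to 0 below half way (0.6) and on to 1.2 beyond half way. Let go below half way it drops home again.
- drawer (a joint): How far (m) the ash drawer is out: 0 shut, 0.09 at its stop. While the knob is down, a pin stops it after 3 to 5 mm. Slides with about 1.5 N of friction plus 6 N per m/s and stays where it is left.
- drawer_handle (a point): Middle of the drawer's dark bar handle: 100 mm long along the grill's y axis, 11 mm thick, its centre 35 mm in front of the drawer's face (a finger fits between) and 42 mm above the ledge, 60 mm left of the drawer's middle. Can be pinched from above, fingers closing along the grill's x. Moves with the drawer; axes as the grill's.
- bowl: Loose stainless bowl, 140 mm across, 55 mm high, standing beside the grill. Origin under its centre. Leave alone.
- pepper_mill: Loose glass pepper mill with a steel top, 54 mm across, 152 mm high, standing beside the grill. Origin under its centre. Leave alone.
- tongs: Loose blue plastic tongs lying flat, about 250 mm long (x axis), 60 mm wide, 12 mm high, origin on the ledge under the middle. Leave alone.

How it is judged:
On the way, in this order (a step that is already met when the one before it is completed fails the run):
1. the red knob is pulled up to its stop (at least 20 of 22 mm) (value of joint stem above 0.02 m), for 0.1 s.
2. the knob is turned past its click, let go, and stays up, with the drawer still shut (value of joint knob above 1.05 rad and value of joint stem above 0.014 m and contact force between the fingers and grill below 0.3 N and value of joint drawer below 0.01 m), for 0.2 s.
3. the ash drawer is pulled out to its stop (at least 84 of 90 mm) (value of joint drawer above 0.084 m), for 0.1 s.
At the end, for the whole second after the job is handed in: The knob stands parked: turned at least 1.05 of 1.2 rad and up at least 14 mm by itself; the drawer is at rest, at least 84 of 90 mm out; the bowl, pepper mill and tongs are within 30 mm of where they started; the robot touches nothing (value of joint knob above 1.05 rad and value of joint stem above 0.014 m and value of joint drawer above 0.084 m and velocity of joint drawer between -0.01 and 0.01 m/s and distance of each of bowl, pepper_mill, tongs from where it was at the start of the episode below 0.03 m).
It fails at once if the bowl, pepper mill or tongs are shifted by 30 mm or more, or the mill or bowl is tipped (distance of any of bowl, pepper_mill, tongs from where it was at the start of the episode above 0.03 m or angle between any of bowl, pepper_mill's own z axis and vertical above 0.5 rad).
It also fails if it takes over 54 s, if anything falls off the work surface, if the arm or the gripper's body presses on something with over 40 N, if the wrist force passes 120 N, or if a joint passes its speed limit or range.

## Robot

A 6-joint arm with a two-finger parallel gripper is mounted at the origin on the work surface. World frame = base frame: x ahead of the robot, y to its left, z up, the work surface at z = 0. Lengths are in m, angles in rad, forces in N, time in s.
With the tool pointing down it reaches from about 0.3 to 0.95 m from the base axis. Payload 3.1 kg.
Tool frame: the origin (TCP) lies between the finger pads, 19 mm behind the fingertips; this is the grasp point; z points along the fingers, y is the line along which they close (so a half turn about z gives the same grasp; the last joint's range is limited). The gripper opens to 85 mm and grips with 20 to 120 N. Pads are 22 mm wide; open, the fingers measure 114 mm over their backs; the gripper's body (76 mm by 85 mm) begins 54 mm behind the grasp point. The pads swing forward as they close: fully open they stand 13 mm farther back than shut.
Start: joints at [1.196, 0.308, 1.634, -0, 1.2, -0.07], TCP at [0.188, 0.596, 0.25] pointing down, gripper open.
Joint ranges: [-3.06, 3.06], [-0.79, 1.96], [0.05, 2.63], [-1.19, 4.34], [0.05, 2.64], [-2.94, 2.94]. Speed limits (rad/s): [2.79, 2.79, 3.14, 3.14, 3.14, 3.14].

## Interface

Orientations are given as a unit quaternion [w, x, y, z].
In Python, from plant import r gives the robot as it stands. The module is installed in compiled form; this text tells all that it offers.
- The arm moves only by the tool carry_out, never from a script. Its argument "steps" is a list that holds one entry, the list of rows, each a list of 4 numbers: the shift along the tool's x, y, z as a fraction of full scale, then the turn about the tool's z as a fraction of full scale. In form: [[[tx, ty, tz, yaw], ...]]. A call has 1 to 10 rows; each row shifts and turns the commanded pose from where the row before left it, along the tool's axes as they then stand; what a row does not reach is not made up. Full scale, the value 1, is 20 cm for a shift and 5 degrees for a turn. A row lasts 1/10 s, in which the tool goes at most 50 mm and 8.59 degrees, less where a joint would pass 70% of its speed; a pose out of reach is approached as far as the arm can. A call with a number of a shift or a turn outside -1 to 1 is refused whole. A call with a gripper value outside its range is refused whole. "claw" is the opening, from 0 (shut) to 1 (fully open), set as the call begins (left out, the last holds). The fingers move at their own pace and stop on an object; "force" is the grip in N (left out, the last holds). Time passes only in rows, so rows that do not move let the fingers close. It gives the time, the measured TCP pose, the force, the opening and the grip force at its end, in the units of the state.
- r.read_state(): the state, without advancing time (a new reading comes with each control period).
- r.read_camera(name): name is "scene" or "side" or "wrist"; returns the picture (384x512x3 uint8, red, green, blue); there is no depth.
- r.camera_model(name): a dict with "fx", "fy", "cx", "cy" (pixels), "origin" and "attitude" of the camera in the world; the wrist camera has in their place "tool_from_camera" (4x4, takes a point from camera to tool coordinates, whose origin is the TCP and whose axes are the flange's). Camera axes: x right, y up, looking along -z (the intrinsics and any distortion apply to the point x, -y, -z); pixel columns grow to the right and rows downward; lengths in m; the calibration is good to about 2 mm. A picture is of the moment at which its call begins: read the wrist's pose just before it. camera_model takes no time and is no camera call.
- r.close_job(): hands the job in; it is judged then, once.
The state is a dict: "t": time; "joint_positions": joint angles; "qvel": joint speeds; "tau": joint torques, N m; "tcp_pos": TCP position; "tool_rot": TCP orientation; "ft_force": force on the tool from outside, world axes, zero at the start; "torque": the same for the moment, N m; "gripper_width": finger opening in m; "grasp_force": force on a finger pad.
Only numpy, scipy, OpenCV 4.12 (cv2) and the standard library are available. Lean on these libraries where they do the work, as an engineer would, in place of code of your own. Each camera call takes 0.05 s, during which the arm holds its last target. There are 200 camera calls.

## Working session

There is one attempt and no reset: what is moved stays moved. The work goes in short steps, Python scripts to look and compute and a tool call to move; the robot and the scene stay as the last step left them, time stands still between calls to the robot, and variables do not carry over. Pictures are saved under pics/ and viewed, at most 10 in all, crops included, and the job is handed in when it is done.

Besides the shell and the picture viewer there is one more tool, called after "Call:" as name(argument=value, ...) on one line, values as JSON. carry_out: Moves the arm, as the interface text tells. Its arguments: {"type":"object","properties":{"steps":{"type":"array","items":{"type":"array","items":{"type":"array","items":{"type":"number"}}}},"claw":{"type":"number"},"force":{"type":"number"}},"required":["steps"]}

```bash
mkdir -p pics; python3 - <<'E'
from plant import r
import cv2,numpy as np
s=r.read_state()
print(s['t'],s['tcp_pos'],s['tool_rot'],s['gripper_width'])
ims=[r.read_camera(n) for n in('scene','side')]
for n,i in zip(('scene','side'),ims):
    cv2.imwrite(f'pics/{n}0.png',i[:,:,::-1]); m=r.camera_model(n); print({k:np.round(v,4).tolist() if not isinstance(v,str) else v for k,v in m.items()})
print(r.camera_model('wrist'))
E
```

```text
0.0 [0.18728648 0.59545696 0.24876215] [-2.51514364e-04  1.51797353e-01  9.88410978e-01 -1.11321289e-03] 0.08540566456839326
{'fx': 475.8828, 'fy': 475.8828, 'cx': 254.516, 'cy': 192.537, 'origin': [1.2495, -0.8885, 0.8164], 'attitude': [0.8285, 0.4622, 0.1632, 0.2709]}
{'fx': 389.034, 'fy': 389.034, 'cx': 255.9788, 'cy': 193.9234, 'origin': [0.1889, -0.7875, 0.6362], 'attitude': [0.8521, 0.4853, -0.0949, -0.1715]}
{'fx': 279.35868830758653, 'fy': 279.35868830758653, 'cx': 257.3299239931059, 'cy': 186.7953040797402, 'tool_from_camera': array([[-6.65267562e-05,  9.65603733e-01,  2.60018125e-01,
         6.67345401e-02],
       [ 9.99998694e-01, -3.55703144e-04,  1.57679374e-03,
         1.43223711e-04],
       [ 1.61504719e-03,  2.60017891e-01, -9.65602448e-01,
        -1.22988731e-01],
       [ 0.00000000e+00,  0.00000000e+00,  0.00000000e+00,
         1.00000000e+00]])}
```

View pics/scene0.png

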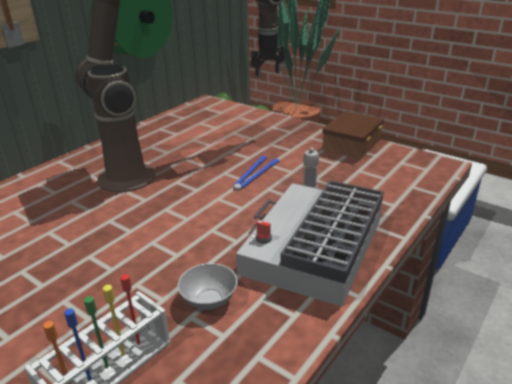

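View pics/side0.png

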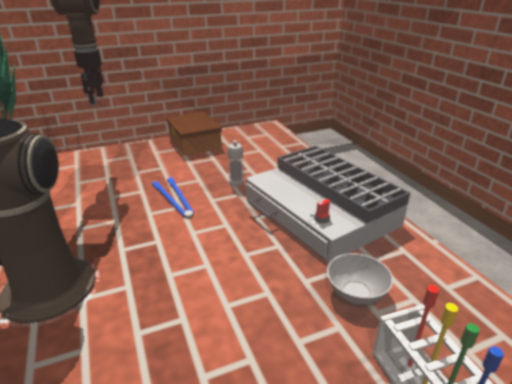

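Scene shows the red knob at about (264,232), the handle near (264,210) and the bowl at (208,287). In the side view the knob is at (322,210), the mill at (235,160), the tongs at (175,198) and the bowl at (359,278). Next I triangulate the knob and grill corners.

```bash
cat > h.py <<'E'
import numpy as np,cv2
from scipy.spatial.transform import Rotation as R
from plant import r
def rot(q): return R.from_quat([q[1],q[2],q[3],q[0]]).as_matrix()
def cam(name,s=None):
    m=r.camera_model(name)
    if name=='wrist':
        s=s or r.read_state(); T=np.array(m['tool_from_camera']); Q=rot(s['tool_rot'])
        return m,np.array(s['tcp_pos'])+Q@T[:3,3],Q@T[:3,:3]
    return m,np.array(m['origin']),rot(m['attitude'])
def ray(c,p):
    m,o,A=c; d=A@np.array([(p[0]-m['cx'])/m['fx'],-(p[1]-m['cy'])/m['fy'],-1]); return o,d/np.linalg.norm(d)
def onz(c,p,z): o,d=ray(c,p); return o+d*(z-o[2])/d[2]
def tri(*cp):
    M=0;b=0
    rs=[ray(c,p) for c,p in cp]
    for o,d in rs: P=np.eye(3)-np.outer(d,d); M=M+P; b=b+P@o
    x=np.linalg.solve(M,b); return x,[round(1000*np.linalg.norm(np.cross(x-o,d)),1) for o,d in rs]
def proj(c,X):
    m,o,A=c; q=A.T@(np.array(X)-o); return np.array([m['cx']-m['fx']*q[0]/q[2],m['cy']+m['fy']*q[1]/q[2]])
def red(im,box=None):
    h=cv2.cvtColor(im,cv2.COLOR_RGB2HSV); k=(((h[...,0]<6)|(h[...,0]>174))&(h[...,1]>185)&(h[...,2]>90)).astype(np.uint8)
    if box: z=np.zeros_like(k); x0,y0,x1,y1=box; z[y0:y1,x0:x1]=1; k*=z
    n,l,st,ce=cv2.connectedComponentsWithStats(k); j=1+np.argmax(st[1:,4]); return ce[j],st[j]
E
python3 - <<'E'
from h import *
a=cv2.imread('pics/scene0.png')[:,:,::-1].copy();b=cv2.imread('pics/side0.png')[:,:,::-1].copy()
ca,cb=cam('scene'),cam('side')
p,sa=red(a,(245,210,285,250));q,sb=red(b,(305,190,340,230));print(p,sa,q,sb)
X,e=tri((ca,p),(cb,q));print(X,e)
k=lambda i,x0,y0,x1,y1,f:cv2.resize(i[y0:y1,x0:x1,::-1],None,fx=f,fy=f,interpolation=cv2.INTER_CUBIC)
A=k(a,225,160,395,310,3.2);B=k(b,235,130,415,280,3.0)
cv2.imwrite('pics/cs.png',A);cv2.imwrite('pics/cb.png',B)
E
```

```text
Traceback (most recent call last):
  File "h.py", line 24, in red
    n,l,st,ce=cv2.connectedComponentsWithStats(k); j=1+np.argmax(st[1:,4]); return ce[j],st[j]
                                                       ~~~~~~~~~^^^^^^^^^^
ValueError: attempt to get argmax of an empty sequence
```

```bash
sed -i 's/h\[...,1\]>185/h[...,1]>150/; s/<6)|/<8)|/' h.py
python3 - <<'E'
from h import *
a=cv2.imread('pics/scene0.png')[:,:,::-1].copy();b=cv2.imread('pics/side0.png')[:,:,::-1].copy()
k=lambda i,x0,y0,x1,y1,f:cv2.resize(i[y0:y1,x0:x1,::-1],None,fx=f,fy=f,interpolation=cv2.INTER_CUBIC)
A=k(a,225,160,395,310,3.);B=k(b,235,130,415,280,3.0)
cv2.imwrite('pics/c.png',np.vstack([A[:,:],])); cv2.imwrite('pics/cb.png',B)
print(cv2.cvtColor(a,cv2.COLOR_RGB2HSV)[232,260:268].tolist())
ca,cb=cam('scene'),cam('side')
p,sa=red(a,(245,210,285,250));q,sb=red(b,(305,190,340,230));print(p,sa,q,sb)
X,e=tri((ca,p),(cb,q));print(X,e)
E
```

```text
[[1, 130, 100], [1, 131, 101], [1, 131, 99], [1, 128, 100], [1, 129, 99], [1, 129, 99], [1, 130, 100], [2, 130, 100]]
[265. 224.] [262 223   7   3  17] [324.86111111 202.38888889] [320 199  10   8  36]
[ 0.66473214 -0.08774917  0.11870743] [np.float64(0.7), np.float64(0.7)]
```

View pics/c.png

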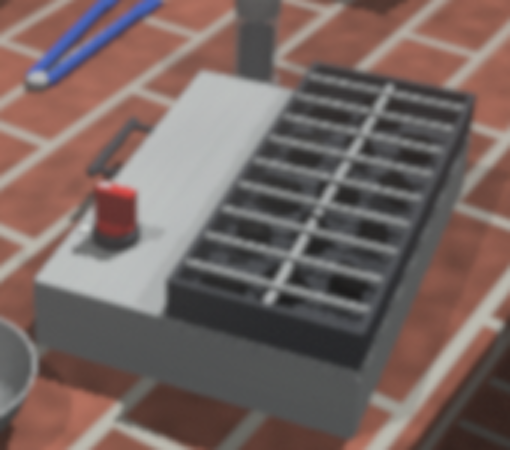

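View pics/cb.png

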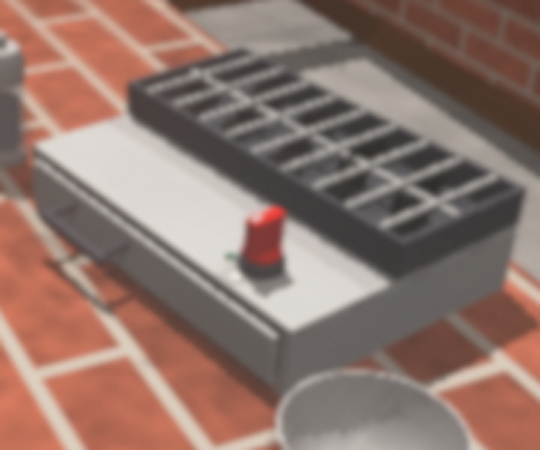

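The crops show the deck's front corners: scene (237.7,254.3) and (293.3,184), side (331.7,240.7) and (247,180.7). The handle bar's ends in the side crop are about (45,215) and (125,300), and the knob top is at (268,210).

```bash
python3 - <<'E'
from h import *
ca,cb=cam('scene'),cam('side')
R_,e1=tri((ca,(237.7,254.3)),(cb,(331.7,240.7)));L_,e2=tri((ca,(293.3,184)),(cb,(247,180.7)))
print(R_,e1,L_,e2,np.linalg.norm(L_-R_))
y=(L_-R_)[:2];y/=np.linalg.norm(y);x=np.array([y[1],-y[0]])
mid=(L_+R_)[:2]/2;O=mid+.12*x
yaw=np.arctan2(x[1],x[0]);print('O',O,'yaw',yaw,np.degrees(yaw))
K=O-.08*x-.11*y; H=O-.155*x+.06*y;print('knob',K,'handle',H)
s=r.read_state();Q=rot(s['tool_rot']);print(Q.round(3),s['joint_positions'])
im={n:cv2.imread(f'pics/{n}0.png') for n in('scene','side')}
for p in [(208,270)]: print('bowl rim',onz(ca,(208,280),.055))
print('mill top',tri((ca,(311,151)),(cb,(235,143))), 'tongs',onz(ca,(238,186),.01),onz(ca,(278,160),.01))
E
```

```text
[ 0.6392731  -0.17020956  0.0635926 ] [np.float64(0.1), np.float64(0.1)] [0.56533266 0.19887223 0.06154477] [np.float64(4.5), np.float64(4.5)] 0.3764209789712847
O [0.71996495 0.03790331] yaw 0.19771882250423994 11.328454059789191
knob [ 0.66313121 -0.08566824] handle [0.55619879 0.06628721]
[[-0.954  0.3   -0.001]
 [ 0.3    0.954 -0.002]
 [ 0.    -0.002 -1.   ]] [ 1.19629675e+00  3.08944604e-01  1.63509256e+00  2.62142852e-05
  1.19969601e+00 -6.96992810e-02]
bowl rim [ 0.63512384 -0.27843259  0.055     ]
mill top (array([0.56671434, 0.29890055, 0.14163171]), [np.float64(1.0), np.float64(1.0)]) tongs [0.37049424 0.16495382 0.01      ] [0.37384712 0.39610302 0.01      ]
```

Call:
carry_out(steps=[[[-0.16, -0.125, 0, 0], [-0.16, -0.125, 0, 0], [-0.16, -0.125, 0, 0], [-0.16, -0.125, 0, 0], [-0.16, -0.125, 0, 0], [-0.16, -0.125, 0, 0], [-0.16, -0.125, 0, 0], [-0.16, -0.125, 0, 0], [-0.16, -0.125, 0, 0], [-0.16, -0.125, 0, 0]]])

```text
t: 1.1
tcp_pos: [0.4182, 0.2601, 0.2497]
tool_rot: [-0.0, 0.152, 0.988, -0.0]
ft_force: [1.4, 0.6, 0.4]
gripper_width: 0.0852
grasp_force: 0.0
```

Call:
carry_out(steps=[[[-0.16, -0.125, 0, 0], [-0.16, -0.125, 0, 0], [-0.16, -0.125, 0, 0], [-0.16, -0.125, 0, 0], [-0.16, -0.125, 0, 0], [-0.16, -0.125, 0, 0], [-0.16, -0.125, 0, 0], [-0.16, -0.125, 0, 0], [0, 0, 0, 0], [0, 0, 0, 0]]])

```text
t: 2.1
tcp_pos: [0.6017, -0.0067, 0.2491]
tool_rot: [-0.001, 0.153, 0.988, 0.0]
ft_force: [-0.7, 0.7, -0.7]
gripper_width: 0.0852
grasp_force: 0.0
```

Call:
carry_out(steps=[[[0, 0, 0, -0.96], [0, 0, 0, -0.96], [0, 0, 0, -0.96], [0, 0, 0, -0.96], [0, 0, 0, -0.96], [0, 0, 0, -0.96], [0, 0, 0, 0], [0, 0, 0, 0]]])

```text
t: 2.9
tcp_pos: [0.6013, -0.0048, 0.2498]
tool_rot: [-0.0, -0.099, 0.995, 0.0]
ft_force: [1.6, 0.7, 1.0]
gripper_width: 0.0858
grasp_force: 0.0
```

```bash
python3 - <<'E'
from h import *
import json
s=r.read_state();im=r.read_camera('wrist')
print(s['t'],s['tcp_pos'],rot(s['tool_rot']).round(3).tolist(),s['joint_positions'])
json.dump({k:np.array(s[k]).tolist() for k in('tcp_pos','tool_rot')},open('w1.json','w'))
cv2.imwrite('pics/w1.png',im[:,:,::-1])
E
```

```text
2.9 [ 0.60125396 -0.00483653  0.24975719] [[-0.981, -0.196, -0.001], [-0.196, 0.981, 0.0], [0.001, 0.0, -1.0]] [-8.05670928e-02  2.63661378e-01  1.69137655e+00  2.45745763e-04
  1.18743190e+00 -1.84893575e+00]
```

View pics/w1.png

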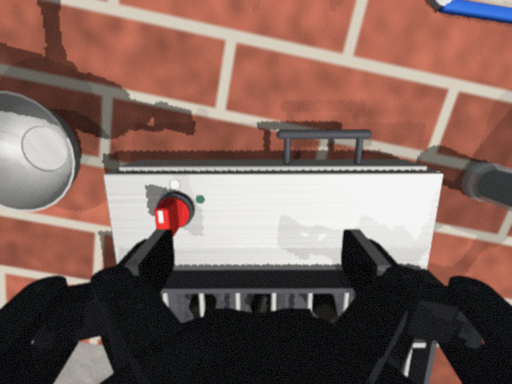

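Wrist view: knob at (172,215), handle bar from (279,133) to (370,133), deck front edge along row 172 from column 106 to 441, white dot (175,184), green dot (200,199). The yaw is close to right. I shift along tool y for a second view.

Call:
carry_out(steps=[[[0, -0.14, 0, 0], [0, -0.14, 0, 0], [0, -0.14, 0, 0], [0, 0, 0, 0], [0, 0, 0, 0], [0, 0, 0, 0]]])

```text
t: 3.55
tcp_pos: [0.6182, -0.0874, 0.2498]
tool_rot: [-0.0, -0.099, 0.995, 0.0]
ft_force: [-0.4, 0.3, 0.7]
gripper_width: 0.0853
grasp_force: 0.0
```

```bash
python3 - <<'E'
from h import *
import json
s=r.read_state();im=r.read_camera('wrist')
print(s['t'],s['tcp_pos'],rot(s['tool_rot']).round(4).tolist())
json.dump({k:np.array(s[k]).tolist() for k in('tcp_pos','tool_rot')},open('w2.json','w'))
cv2.imwrite('pics/w2.png',im[:,:,::-1])
E
```

```text
3.55 [ 0.61818007 -0.08739662  0.24979682] [[-0.9805, -0.1966, -0.0006], [-0.1966, 0.9805, 0.0007], [0.0004, 0.0008, -1.0]]
```

View pics/w2.png

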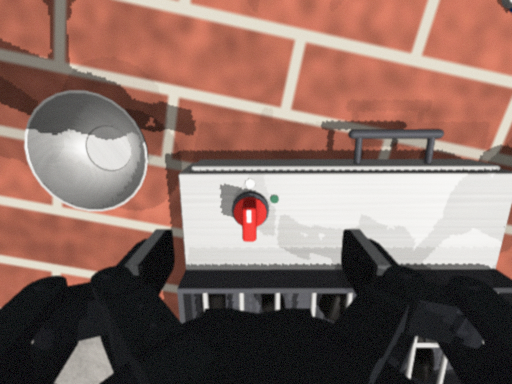

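Second wrist view: knob bar top spans about columns 243–256 down to row 241, white dot (250,184), green dot (274,199), handle bar from (351,133) to (442,133), deck front-right corner (180,173). I triangulate these.

```bash
python3 - <<'E'
from h import *
import json
S=[json.load(open(f'w{i}.json')) for i in(1,2)];I=[cv2.imread(f'pics/w{i}.png')[:,:,::-1].copy() for i in(1,2)]
C=[cam('wrist',s) for s in S]
z=[]
for i,im in enumerate(I):
    h=cv2.cvtColor(im,cv2.COLOR_RGB2HSV);k=((h[...,0]<8)|(h[...,0]>172))&(h[...,1]>205)&(h[...,2]>110)
    x0=[145,235][i]; sub=k[190:255,x0:x0+50]
    rows=[(190+j,x0+np.where(q)[0].min(),x0+np.where(q)[0].max()) for j,q in enumerate(sub) if q.any()]
    print([tuple(map(int,t)) for t in rows])
    g=im.astype(int).sum(2)
    # handle: dark pixels rows 125..141
    x=[265,338][i];hh=(g[124:139,x:x+125]<230); n,l,st,ce=cv2.connectedComponentsWithStats(hh.astype(np.uint8));j=1+np.argmax(st[1:,4]);print('handle',st[j],ce[j])
    # white dot
t=lambda a,b:(tri((C[0],a),(C[1],b)))
print('hL',t((279,133),(351,133)),'hR',t((370,133),(442,133)))
print('cornerR',t((105.5,173),(180,173)))
print('wd',t((175,184),(250,184)),'gd',t((200,199),(274,199)))
y=np.array([-.1966,.9805])
for i,p in((0,(105.5,173)),(0,(441.5,172)),(1,(180,173)),(0,(175,184)),(1,(250,184)),(0,(200.5,199)),(1,(274.5,199))): print(p,onz(C[i],p,.07))
E
```

```text
[(199, 175, 176), (200, 178, 178), (201, 175, 178), (202, 176, 178), (203, 174, 180), (204, 173, 177), (205, 172, 179), (206, 173, 180), (207, 171, 181), (208, 157, 177), (209, 166, 180), (210, 164, 181), (211, 167, 181), (212, 168, 181), (213, 168, 179), (214, 169, 177), (215, 168, 177), (216, 168, 176), (217, 168, 174), (218, 168, 179), (219, 168, 181), (220, 169, 181), (221, 169, 180), (222, 169, 177), (223, 169, 179), (224, 171, 177), (225, 177, 177), (226, 170, 178), (227, 171, 175), (228, 171, 176), (229, 174, 175), (230, 174, 174), (232, 173, 173)]
handle [ 11   0  95  15 443] [56.06997743  4.65011287]
[(199, 255, 255), (200, 255, 255), (201, 241, 241), (202, 240, 255), (203, 243, 243), (204, 240, 255), (205, 237, 255), (206, 239, 241), (207, 237, 255), (208, 244, 253), (209, 240, 244), (211, 240, 242), (213, 235, 239), (215, 243, 243), (216, 242, 243), (217, 238, 238), (218, 240, 240), (220, 239, 239), (221, 239, 256), (222, 242, 242), (223, 241, 241), (224, 243, 243), (236, 244, 244)]
handle [ 11   0  92  14 334] [51.21556886  4.20958084]
hL (array([0.55452333, 0.01193676, 0.04078757]), [np.float64(0.2), np.float64(0.2)]) hR (array([0.53362   , 0.11631369, 0.04073745]), [np.float64(0.2), np.float64(0.2)])
cornerR (array([ 0.63516353, -0.17269413,  0.06409838]), [np.float64(0.2), np.float64(0.2)])
wd (array([ 0.63092541, -0.09287744,  0.06913949]), [np.float64(0.2), np.float64(0.2)]) gd (array([ 0.64278973, -0.06277107,  0.06941175]), [np.float64(0.2), np.float64(0.2)])
(105.5, 173) [ 0.63302553 -0.16974359  0.07      ]
(441.5, 172) [0.55891378 0.19465743 0.07      ]
(180, 173) [ 0.63383017 -0.17127062  0.07      ]
(175, 184) [ 0.63042795 -0.09269154  0.07      ]
(250, 184) [ 0.63092972 -0.09285423  0.07      ]
(200.5, 199) [ 0.64224764 -0.06215642  0.07      ]
(274.5, 199) [ 0.64272372 -0.06223867  0.07      ]
```

```bash
python3 - <<'E'
from h import *
import json
c=cam('wrist',json.load(open('w2.json')))
for z in(.118,.123,.128):
  print(z,onz(c,(249.5,241),z))
x=np.array([.980,.198]);y=np.array([-.198,.980]);K=np.array([.658,-.0875])
b=onz(c,(249.5,241),.123)[:2]-K;print('back edge rel (18,0)',b@x,b@y)
s=r.read_state();d=np.r_[K,.111]-s['tcp_pos'];print('tool shift/0.2',rot(s['tool_rot']).T@d/.2)
im=cv2.imread('pics/w2.png')[195:250,225:280];cv2.imwrite('pics/k2.png',cv2.resize(im,None,fx=9,fy=9,interpolation=cv2.INTER_CUBIC))
E
```

```text
0.118 [ 0.67621856 -0.0833357   0.118     ]
0.123 [ 0.67379862 -0.08366196  0.123     ]
0.128 [ 0.67137867 -0.08398822  0.128     ]
back edge rel (18,0) 0.01624257664742082 0.0006331531963694037
tool shift/0.2 [-0.19498824 -0.04093396  0.69419081]
```

View pics/k2.png

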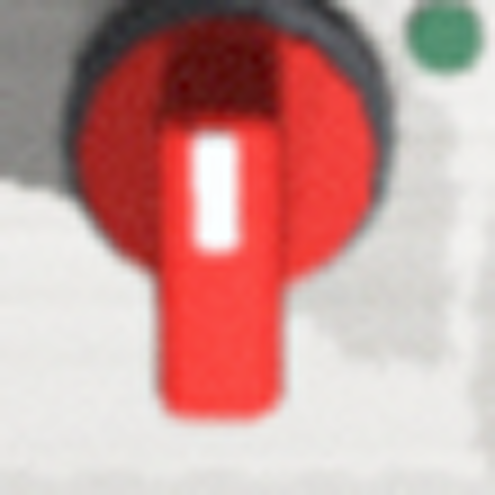

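The enlarged knob shows the bar top at columns 243–256 and rows 208–241, centred at column 249.5, which puts its axis at about (0.657, -0.087). I go down onto it.

Call:
carry_out(steps=[[[-0.1, -0.02, 0.08, 0], [-0.09, -0.017, 0.1, 0], [0, 0, 0.12, 0], [0, 0, 0.12, 0], [0, 0, 0.12, 0], [0, 0, 0.1, 0], [0, 0, 0.055, 0], [0, 0, 0, 0], [0, 0, 0, 0]]])

```text
t: 4.5
tcp_pos: [0.6577, -0.0877, 0.1116]
tool_rot: [0.0, -0.099, 0.995, -0.0]
ft_force: [0.3, 0.0, 0.7]
gripper_width: 0.0855
grasp_force: 0.0
```

Call:
carry_out(steps=[[[0, 0, 0, 0], [0, 0, 0, 0], [0, 0, 0, 0], [0, 0, 0, 0], [0, 0, 0, 0], [0, 0, 0, 0], [0, 0, 0, 0]]], claw=0, force=60)

```text
t: 5.2
tcp_pos: [0.6574, -0.088, 0.1115]
tool_rot: [0.0, -0.099, 0.995, 0.0]
ft_force: [-0.7, 0.9, 3.2]
gripper_width: 0.013
grasp_force: 59.3
```

Call:
carry_out(steps=[[[0, 0, -0.02, 0], [0, 0, -0.02, 0], [0, 0, -0.02, 0], [0, 0, -0.02, 0], [0, 0, -0.02, 0], [0, 0, -0.01, 0], [0, 0, -0.003, 0], [0, 0, 0, 0], [0, 0, 0, 0]]])

```text
t: 6.1
tcp_pos: [0.6572, -0.088, 0.1312]
tool_rot: [0.0, -0.099, 0.995, 0.0]
ft_force: [6.4, -0.2, -12.8]
gripper_width: 0.0133
grasp_force: 58.5
```

Call:
carry_out(steps=[[[0, 0, -0.01, 0], [0, 0, -0.008, 0], [0, 0, 0, 0], [0, 0, 0, 0], [0, 0, 0, 0]]])

```text
t: 6.6
tcp_pos: [0.6572, -0.088, 0.1337]
tool_rot: [0.0, -0.099, 0.995, 0.0]
ft_force: [7.9, -1.3, -16.2]
gripper_width: 0.0131
grasp_force: 59.6
```

Call:
carry_out(steps=[[[0, 0, 0, 1], [0, 0, 0, 1], [0, 0, 0, 1], [0, 0, 0, 1], [0, 0, 0, 1], [0, 0, 0, 1], [0, 0, 0, 1], [0, 0, 0, 1]]])

```text
t: 7.4
tcp_pos: [0.6573, -0.0867, 0.1337]
tool_rot: [-0.0, 0.25, 0.968, 0.001]
ft_force: [8.9, 1.5, -17.3]
gripper_width: 0.0131
grasp_force: 59.5
```

Call:
carry_out(steps=[[[0, 0, 0, 1], [0, 0, 0, 1], [0, 0, 0, 1], [0, 0, 0, 1], [0, 0, 0, 1], [0, 0, 0, 0.7], [0, 0, 0, 0], [0, 0, 0, 0]]])

```text
t: 8.2
tcp_pos: [0.658, -0.086, 0.1337]
tool_rot: [0.0, 0.479, 0.878, 0.002]
ft_force: [8.8, 3.2, -18.3]
gripper_width: 0.013
grasp_force: 59.8
```

```bash
python3 - <<'E'
from h import *
s=r.read_state();print(s['t'],s['tcp_pos'],rot(s['tool_rot']).round(3).tolist(),s['ft_force'],s['torque'],s['gripper_width'])
a=rot(s['tool_rot']);print('turned',191.34-np.degrees(np.arctan2(a[1,0],a[0,0])))
E
```

```text
8.2 [ 0.65795568 -0.08597171  0.13367654] [[-0.542, 0.841, 0.002], [0.841, 0.542, 0.003], [0.002, 0.004, -1.0]] [  8.79039147   3.19142279 -18.2556328 ] [ 0.6004278  -1.6017375   0.04357741] 0.012957493747743146
turned 68.53960137311118
```

Call:
carry_out(steps=[[[0, 0, 0.015, 0], [0, 0, 0.015, 0], [0, 0, 0, 0], [0, 0, 0, 0]]])

```text
t: 8.6
tcp_pos: [0.658, -0.086, 0.129]
tool_rot: [0.0, 0.479, 0.878, 0.002]
ft_force: [7.9, 4.6, -11.3]
gripper_width: 0.013
grasp_force: 60.7
```

Call:
carry_out(steps=[[[0, 0, 0, 0], [0, 0, 0, 0], [0, 0, 0, 0], [0, 0, 0, 0], [0, 0, 0, 0], [0, 0, 0, 0], [0, 0, 0, 0], [0, 0, 0, 0]]], claw=0.7)

```text
t: 9.4
tcp_pos: [0.6572, -0.0881, 0.1312]
tool_rot: [-0.0, 0.478, 0.878, -0.0]
ft_force: [-0.2, -0.9, 0.0]
gripper_width: 0.0597
grasp_force: 0.0
```

Call:
carry_out(steps=[[[0, 0, -0.1, 0], [0, 0, -0.15, 0], [0, 0, -0.15, 0], [0, 0, -0.15, 0], [0, 0, -0.05, 0], [0, 0, 0, 0], [0, 0, 0, 0], [0, 0, 0, 0]]])

```text
t: 10.2
tcp_pos: [0.6558, -0.0878, 0.2485]
tool_rot: [-0.002, 0.478, 0.878, -0.001]
ft_force: [-0.5, -0.3, -0.3]
gripper_width: 0.0599
grasp_force: 0.0
```

```bash
python3 - <<'E'
from h import *
import json
s=r.read_state();im=r.read_camera('wrist')
print(s['t'],s['tcp_pos'],rot(s['tool_rot']).round(3).tolist(),s['ft_force'])
json.dump({k:np.array(s[k]).tolist() for k in('tcp_pos','tool_rot')},open('w3.json','w'))
cv2.imwrite('pics/w3.png',im[:,:,::-1])
E
```

```text
10.2 [ 0.65582556 -0.08780394  0.24849693] [[-0.542, 0.84, -0.004], [0.84, 0.542, 0.001], [0.003, -0.003, -1.0]] [-0.5002601  -0.30517954 -0.31895539]
```

View pics/w3.png

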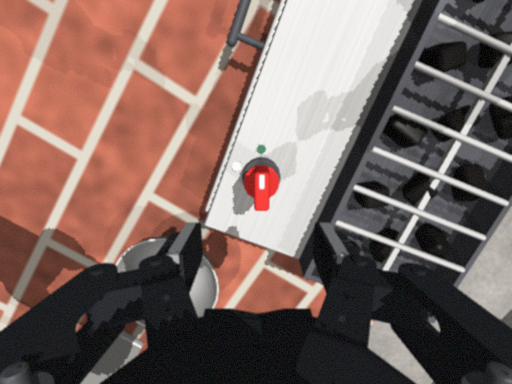

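The knob bar now points at the green dot (262,149), so it is parked. Now I refine the handle position from the stored wrist pictures.

```bash
python3 - <<'E'
from h import *
import json
for i,cols in((1,(300,345)),(2,(372,417))):
    c=cam('wrist',json.load(open(f'w{i}.json')));g=cv2.imread(f'pics/w{i}.png').astype(int).sum(2)
    print(i,[int(v) for v in np.median(g[120:182,cols[0]:cols[1]],1)])
    row=g[133]; lo=cols[0]-40; print([(lo+j,int(v)) for j,v in enumerate(row[lo:lo+12+25])][10:36:1], [(j,int(row[j])) for j in range(cols[1]+15,cols[1]+32)])
E
```

```text
1 [325, 271, 199, 174, 171, 173, 176, 183, 209, 196, 184, 205, 235, 267, 294, 289, 269, 245, 259, 298, 302, 272, 263, 268, 270, 273, 287, 304, 310, 298, 235, 178, 168, 166, 166, 164, 164, 163, 167, 186, 200, 203, 204, 204, 203, 259, 429, 571, 622, 577, 399, 208, 205, 384, 581, 706, 729, 728, 729, 730, 728, 728]
[(270, 225), (271, 310), (272, 320), (273, 321), (274, 331), (275, 313), (276, 258), (277, 180), (278, 179), (279, 214), (280, 263), (281, 262), (282, 256), (283, 266), (284, 265), (285, 262), (286, 272), (287, 266), (288, 265), (289, 269), (290, 262), (291, 268), (292, 262), (293, 264), (294, 265), (295, 261)] [(360, 278), (361, 275), (362, 276), (363, 270), (364, 269), (365, 278), (366, 275), (367, 280), (368, 275), (369, 260), (370, 255), (371, 269), (372, 286), (373, 298), (374, 303), (375, 309), (376, 317)]
2 [352, 285, 212, 192, 191, 192, 190, 212, 241, 204, 205, 231, 271, 312, 341, 325, 289, 268, 336, 449, 502, 486, 469, 431, 374, 332, 338, 351, 345, 318, 249, 192, 188, 187, 187, 183, 185, 183, 193, 213, 219, 223, 226, 225, 225, 312, 508, 645, 666, 541, 334, 180, 271, 494, 674, 719, 724, 724, 727, 727, 724, 726]
[(342, 375), (343, 372), (344, 379), (345, 391), (346, 395), (347, 374), (348, 277), (349, 180), (350, 168), (351, 209), (352, 246), (353, 266), (354, 294), (355, 303), (356, 305), (357, 308), (358, 310), (359, 307), (360, 305), (361, 308), (362, 301), (363, 307), (364, 309), (365, 301), (366, 302), (367, 307)] [(432, 320), (433, 311), (434, 307), (435, 316), (436, 325), (437, 323), (438, 311), (439, 314), (440, 315), (441, 325), (442, 296), (443, 309), (444, 340), (445, 361), (446, 370), (447, 381), (448, 367)]
```

Call:
carry_out(steps=[[[0, 0, 0, 0.86], [0, 0, 0, 0.86], [0, 0, 0, 0.86], [0, 0, 0, 0.86], [0, 0, 0, 0.86], [0, 0, 0, 0], [0, 0, 0, 0], [0, 0, 0, 0]]], claw=0.32)

```text
t: 11.05
tcp_pos: [0.6569, -0.088, 0.2504]
tool_rot: [-0.001, 0.633, 0.774, -0.0]
ft_force: [0.4, 0.7, 0.0]
gripper_width: 0.0274
grasp_force: 0.0
```

```bash
python3 - <<'E'
from h import *
s=r.read_state();a=rot(s['tool_rot']);print(s['t'],s['tcp_pos'],s['gripper_width'],np.degrees(np.arctan2(a[1,0],a[0,0])))
print(a.T@(np.array([.5441,.0641,.042])-s['tcp_pos'])/.2)
E
```

```text
11.05 [ 0.65693525 -0.08801818  0.25043363] 0.027422159313028476 101.39530813201911
[ 0.85660266 -0.40166634  1.04297835]
```

Go above the handle, keep a margin, then recheck.

Call:
carry_out(steps=[[[0.17, -0.08, 0, 0], [0.17, -0.08, 0, 0], [0.17, -0.08, 0, 0], [0.17, -0.08, 0, 0], [0.177, -0.082, 0, 0], [0, 0, 0.15, 0], [0, 0, 0.15, 0], [0, 0, 0.15, 0], [0, 0, 0, 0], [0, 0, 0, 0]]])

```text
t: 12.05
tcp_pos: [0.5445, 0.0642, 0.1611]
tool_rot: [-0.0, 0.634, 0.774, -0.0]
ft_force: [0.7, -1.0, 0.4]
gripper_width: 0.0273
grasp_force: 0.0
```

```bash
python3 - <<'E'
from h import *
s=r.read_state();im=r.read_camera('wrist');a=rot(s['tool_rot']);print(s['t'],s['tcp_pos'],s['gripper_width'],np.degrees(np.arctan2(a[1,0],a[0,0])))
print(a.T@(np.array([.5441,.0641,.042])-s['tcp_pos'])/.2)
c=cam('wrist',s);y=np.array([-.198,.98,0])
for k in(-.05,-.02,0,.02,.05): print(k,proj(c,np.array([.5441,.0641,.0415])+k*y))
cv2.imwrite('pics/w4.png',im[:,:,::-1])
E
```

```text
12.05 [0.54447525 0.06415034 0.16108204] 0.027307427801940547 101.35346453969265
[-1.02271746e-05 -1.19696357e-03  5.95411988e-01]
-0.05 [258.2539564  238.39025821]
-0.02 [258.24083686 208.45714899]
0 [258.2316363  187.46545567]
0.02 [258.2220454  165.58318179]
0.05 [258.20687105 130.96188178]
```

View pics/w4.png

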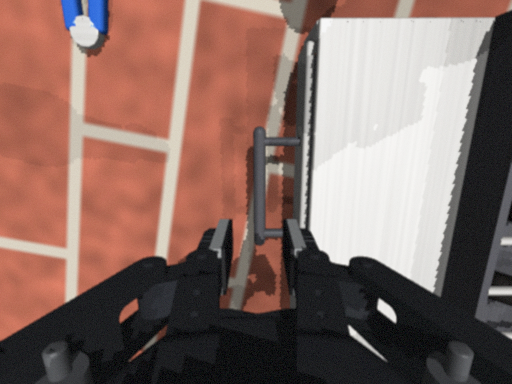

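The handle bar is at columns 255–265 and rows 127–243, midway between the fingers and within about 1.5 mm of the projection. I descend.

Call:
carry_out(steps=[[[0, 0.006, 0.1, 0], [0, 0, 0.12, 0], [0, 0, 0.1, 0], [0, 0, 0.06, 0], [0, 0, 0.06, 0], [0, 0, 0, 0]]])

```text
t: 12.7
tcp_pos: [0.5456, 0.0643, 0.0726]
tool_rot: [-0.0, 0.634, 0.773, -0.0]
ft_force: [-0.1, -0.3, 0.1]
gripper_width: 0.0272
grasp_force: 0.0
```

Call:
carry_out(steps=[[[0, 0, 0.04, 0], [0, 0, 0.04, 0], [0, 0, 0.04, 0], [0, 0, 0.03, 0], [0, 0, 0, 0], [0, 0, 0, 0]]])

```text
t: 13.3
tcp_pos: [0.5459, 0.0645, 0.0432]
tool_rot: [-0.0, 0.634, 0.774, -0.0]
ft_force: [-0.7, 0.4, 3.1]
gripper_width: 0.0269
grasp_force: 1.1
```

Call:
carry_out(steps=[[[0, 0, 0, 0], [0, 0, 0, 0], [0, 0, 0, 0], [0, 0, 0, 0], [0, 0, 0, 0]]], claw=0, force=30)

```text
t: 13.8
tcp_pos: [0.5459, 0.0644, 0.0431]
tool_rot: [0.0, 0.634, 0.773, 0.0]
ft_force: [0.6, -0.2, 0.3]
gripper_width: 0.0098
grasp_force: 29.2
```

Call:
carry_out(steps=[[[0, -0.02, 0, 0], [0, -0.05, 0, 0], [0, -0.05, 0, 0], [0, -0.05, 0, 0], [0, -0.05, 0, 0], [0, -0.05, 0, 0], [0, -0.05, 0, 0], [0, -0.05, 0, 0], [0, -0.04, 0, 0], [0, -0.02, 0, 0]]])

```text
t: 14.8
tcp_pos: [0.4604, 0.0471, 0.0431]
tool_rot: [-0.0, 0.634, 0.774, -0.0]
ft_force: [2.0, -3.1, -4.8]
gripper_width: 0.0094
grasp_force: 29.8
```

Call:
carry_out(steps=[[[0, -0.01, 0, 0], [0, -0.01, 0, 0], [0, -0.01, 0, 0], [0, 0, 0, 0], [0, 0, 0, 0]]])

```text
t: 15.3
tcp_pos: [0.4577, 0.0466, 0.0432]
tool_rot: [0.002, 0.634, 0.773, 0.002]
ft_force: [6.0, -1.1, -8.1]
gripper_width: 0.0096
grasp_force: 29.5
```

Call:
carry_out(steps=[[[0, 0, 0, 0], [0, 0, 0, 0], [0, 0, 0, 0], [0, 0, 0, 0], [0, 0, 0, 0]]], claw=0.3)

```text
t: 15.8
tcp_pos: [0.4555, 0.0464, 0.0432]
tool_rot: [-0.0, 0.634, 0.773, -0.0]
ft_force: [-0.1, 0.3, 0.3]
gripper_width: 0.0254
grasp_force: 0.0
```

Call:
carry_out(steps=[[[0, 0.005, -0.03, 0], [0, 0.005, -0.05, 0], [0, 0.003, -0.1, 0], [0, 0, -0.15, 0], [0, 0, -0.2, 0], [0, 0, -0.2, 0], [0, 0, -0.2, 0], [0, 0, 0, 0], [0, 0, 0, 0], [0, 0, 0, 0]]])

```text
t: 16.8
tcp_pos: [0.4572, 0.0469, 0.2284]
tool_rot: [-0.001, 0.634, 0.774, -0.001]
ft_force: [-0.2, 0.2, 0.1]
gripper_width: 0.026
grasp_force: 0.0
```

```bash
python3 - <<'E'
from h import *
s=r.read_state();print(s['t'],s['tcp_pos'],s['ft_force'])
im=r.read_camera('side')
cv2.imwrite('pics/s5.png',cv2.resize(im[100:300,120:420,::-1],None,fx=2.4,fy=2.4,interpolation=cv2.INTER_CUBIC))
E
```

```text
16.8 [0.45716597 0.0468509  0.22839035] [-0.15684592  0.22416609  0.05516266]
```

View pics/s5.png

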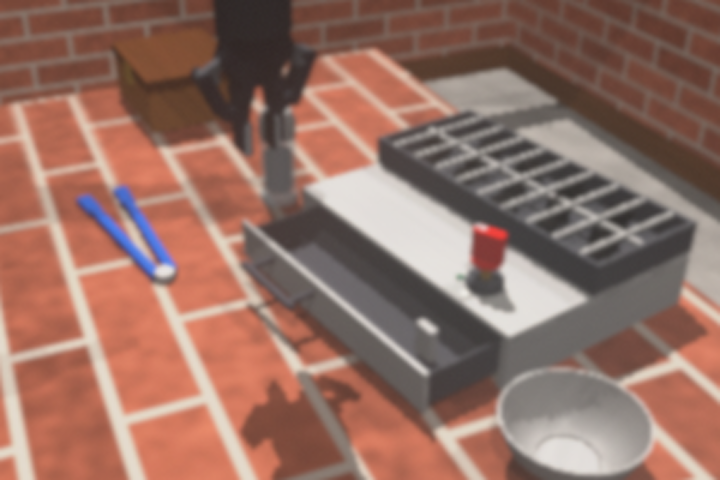

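The drawer is fully out, the knob (490,255) stands raised and turned, the gripper is clear, and the bowl, mill and tongs are where they were.

```bash
python3 -c "
from plant import r
print(r.close_job())"
```

```text
the job is handed in; nothing more can be done
None
```

I parked the knob raised and turned, pulled the ash drawer about 90 mm out to its stop, let go of both and handed the job in at about 17 s; the last picture shows the bowl, mill and tongs in place, and no verdict was returned.

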